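# Release and remove the spent reagent cartridge

## Robot

A 6-joint arm with a two-finger parallel gripper is mounted at the origin on the work surface. World frame = base frame: x ahead of the robot, y to its left, z up, the work surface at z = 0. Lengths are in mm, angles in rad, forces in N, time in s.
With the tool pointing down it reaches from about 350 to 875 mm from the base axis. Payload 4.2 kg.
Tool frame: the origin (TCP) lies at the very end of the fingers, on their centre line; the grasp point (between the pads) lies 19 mm behind it; z points along the fingers, y is the line along which they close (so a half turn about z gives the same grasp; the last joint's range is limited). The gripper opens to 85 mm and grips with 20 to 120 N. Pads are 22 mm wide; open, the fingers measure 114 mm over their backs; the gripper's body (76 mm by 85 mm) begins 54 mm behind the grasp point. The pads swing forward as they close: fully open they stand 13 mm farther back than shut.
Start: joints at [1.53, 0.385, 0.008, 0, -1.194, -0.259], TCP at [184.548, 597.111, 231.312] pointing down, gripper open.
Joint ranges: [-3.14, 3.14], [-1.21, 2.06], [-1.07, 1.41], [-3.16, 2.05], [-2.99, -0.16], [-3.1, 3.1]. Speed limits (rad/s): [2.79, 2.79, 3.14, 3.14, 3.14, 3.14].

## Interface

Orientations are given as a unit quaternion [x, y, z, w].
In Python, from bench import arm gives the robot as it stands. The module is installed in compiled form; this text tells all that it offers.
- The arm moves only by the tool drive_tool, never from a script. Its argument "targets" is a list of rows, each a list of 5 numbers: the closure, from -1 (fully open) to 1 (shut), then the shift along the tool's x, y, z in mm, then the turn about the tool's z in degrees. In form: [[grip, tx, ty, tz, roll], ...]. A call has 1 to 12 rows; each row is the pose to reach, as a shift and turn from the pose commanded when the call began, along the tool's axes at that moment; what a row does not reach only later rows make up. A row lasts 1/10 s, in which the tool goes at most 50 mm and 8.59 degrees, less where a joint would pass 70% of its speed; a pose out of reach is approached as far as the arm can. A call with a gripper value outside its range is refused whole. The fingers move at their own pace and stop on an object; the grip force is fixed at half the most. Time passes only in rows, so rows that repeat a pose let the fingers close. It gives the time, the measured TCP pose, the force, the opening and the grip force at its end, in the units of the state.
- arm.read_state(): the state, without advancing time (a new reading comes with each control period).
- arm.get_image(name): name is "scene" or "top"; returns the picture (420x560x3 uint8, blue, green, red); there is no depth.
- arm.camera_params(name): a dict with "fov_y" (degrees; the focal length in pixels is half the picture's height over the tangent of half this angle, whatever the lens; pixels are square), "cx", "cy" (the principal point, pixels), "rvec" (rotation vector, rad) and "tvec" (3), from world to camera coordinates, as OpenCV has them. Camera axes: x right, y down, z forward; pixel columns grow to the right and rows downward; lengths in mm; the calibration is good to about 2 mm. A picture is of the moment at which its call begins. camera_params takes no time and is no camera call.
- arm.job_done(): hands the job in; it is judged then, once.
The state is a dict: "clock": time; "joints": joint angles; "joint_vel": joint speeds; "joint_efforts": joint torques, N m; "position": TCP position; "ee_rot": TCP orientation; "contact_force": force on the tool from outside, world axes, zero at the start; "wrist_torque": the same for the moment, N m; "gripper_width": finger opening in mm; "grasp_force": force on a finger pad.
Only numpy, scipy, OpenCV 4.12 (cv2) and the standard library are available. Lean on these libraries where they do the work, as an engineer would, in place of code of your own. Each camera call takes 0.05 s, during which the arm holds its last target. There are 200 camera calls.

## Task

The orange-lidded reagent cartridge in the analyser's dock is used up. Push it down until its push-to-release latch lets go and it springs up by itself, then pull it out and stand it upright on the floor of the yellow tray. Leave the two blue-lidded cartridges latched down in the dock.

Things in the scene. Friction and masses are not known exactly. Their poses are not given: they have to be found in the camera images.
- spent: Black cartridge, orange lid: 80 (its x) x 46 (y) x 60 mm high, 0.12 kg, loose in its bay. Origin: centre of underside, z up. Latched: lid flush with the dock's deck, 90 mm above the bench, so it cannot be gripped. Pushed 6 to 8 mm down (stop at 8; about 6 to 9 N) the latch lets go; unpushed it rises in 1 s to 30 mm proud of the deck and stays, to be gripped across its width and lifted out.
- full_a: Full cartridge, same size, way round and latch, but with a blue lid, 0.19 kg; flush in another bay. Origin: centre of underside. The three bays (84 x 50 mm openings, 74 mm apart along the cartridges' y) are in a white and grey dock fixed to the bench, with a flat level deck 90 mm above the bench round them; latched cartridges have their origin 30 mm above the bench.
- full_b: The other full cartridge, blue lid, same size, latched flush in the remaining bay. Origin: centre of underside, 30 mm above the bench.
- used_tray: Yellow open tray for used cartridges, fixed to the bench: outside 160 (its x) x 120 (its y) x 35 mm high, walls and floor 5 mm thick. Origin: centre of underside, z up. Beside the dock, left or right; a white tray of the same size on the other side, with a clear block in it, is not for used cartridges.

How it is judged (in metres and radians):
On the way:
1. the orange-lidded cartridge has sprung up in its bay, at least 20 mm above its latched position, with the fingers off it (height (world z) of spent between 0.05 and 0.075 m and distance of spent from where it was at the start of the episode below 0.05 m and angle between spent's own z axis and vertical below 0.17 rad and contact force between the fingers and spent below 0.1 N), for 0.1 s.
At the end, for the whole second after the job is handed in: The orange-lidded cartridge stands upright (within 6 degrees), at rest and released on the yellow tray's floor, its centre within 60 mm (tray x) and 45 mm (tray y) of the tray's middle; both blue-lidded ones still latched in the dock (less than 6 mm up, moved under 10 mm) (x of spent in the frame of used_tray between -0.06 and 0.06 m and y of spent in the frame of used_tray between -0.045 and 0.045 m and height (world z) of spent below 0.01 m and angle between spent's own z axis and vertical below 0.1 rad and linear speed of spent below 0.02 m/s and height (world z) of each of full_a, full_b below 0.036 m and distance of each of full_a, full_b from where it was at the start of the episode below 0.01 m); the robot touches nothing.
It fails at once if a blue-lidded cartridge is released or pulled out (rises more than 10 mm) (height (world z) of any of full_a, full_b above 0.04 m).
It also fails if it takes over 48 s, if anything falls off the work surface, if the arm or the gripper's body presses on something with over 40 N, if the wrist force passes 120 N, or if a joint passes its speed limit or range.

## Working session

There is one attempt and no reset: what is moved stays moved. The work goes in short steps, Python scripts to look and compute and a tool call to move; the robot and the scene stay as the last step left them, time stands still between calls to the robot, and variables do not carry over. Pictures are saved under pics/ and viewed, at most 10 in all, crops included, and the job is handed in when it is done.

Besides the shell and the picture viewer there is one more tool, called after ">>>" as a command line: name --pt "numbers of a row" for each row, then --argument value for the rest. drive_tool: Moves the arm, as the interface text tells. Its arguments: {"type":"object","properties":{"targets":{"type":"array","items":{"type":"array","items":{"type":"number"}}}},"required":["targets"]}

```bash
mkdir -p pics
cat > h.py <<'E'
import numpy as np, cv2
from bench import arm
def cam(n):
    p=arm.camera_params(n); f=210/np.tan(np.radians(p["fov_y"])/2)
    K=np.array([[f,0,p["cx"]],[0,f,p["cy"]],[0,0,1]]); R=cv2.Rodrigues(np.array(p["rvec"],float))[0]
    return K,R,np.array(p["tvec"],float).ravel(),p
def ray(n,uv,z):
    K,R,t,_=cam(n); uv=np.atleast_2d(uv).astype(float)
    d=(np.linalg.inv(K)@np.c_[uv,np.ones(len(uv))].T).T@R; c=-R.T@t
    return c+d*((z-c[2])/d[:,2])[:,None]
E
python3 - <<'E'
from h import *
for n in("scene","top"):
    im=arm.get_image(n); cv2.imwrite(f"pics/{n}0.png",im); print(n,arm.camera_params(n)); 
s=arm.read_state(); print({k:s[k] for k in("clock","position","ee_rot","gripper_width","contact_force")})
E
```

```text
scene {'fov_y': 49.8353824222245, 'cx': 277.2149174035412, 'cy': 210.46245397946757, 'rvec': array([ 1.52761559,  2.13096961, -0.78003057]), 'tvec': array([ 157.71821628, -368.37555835, 1436.91791919])}
top {'fov_y': 52.457661463224056, 'cx': 277.0716351151999, 'cy': 202.26412079964783, 'rvec': array([ 2.15453309, -2.18822847,  0.08118188]), 'tvec': array([ 12.71637359, 544.54246635, 989.30581556])}
{'clock': 0.1, 'position': array([184.40086988, 596.66156372, 230.3470465 ]), 'ee_rot': array([ 9.88775895e-01, -1.49403203e-01, -8.77345633e-05,  9.51655271e-04]), 'gripper_width': 85.53411341523928, 'contact_force': array([0.44145501, 0.03568547, 0.35466467])}
```

View pics/top0.png

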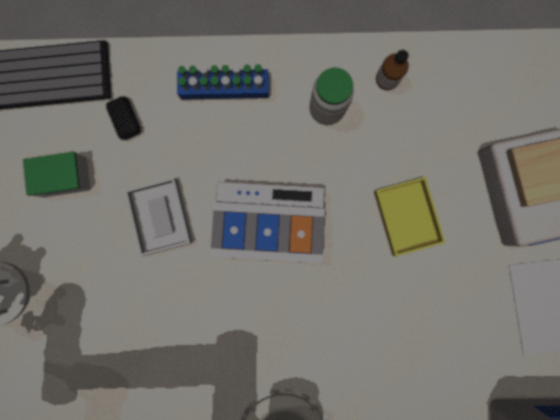

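View pics/scene0.png

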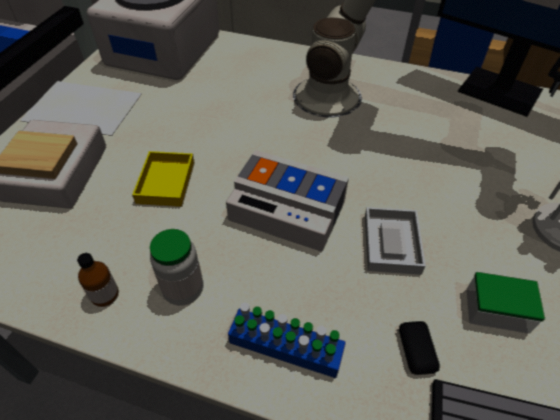

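The top view shows the orange lid at about (301,234), the blue lids at (234,230) and (267,232), and the yellow tray at (409,216). The dock's raised console is on its far side. The scene view agrees: orange lid (262,170), yellow tray (165,178).

```bash
cat >> h.py <<'E'
def blob(n,im,lo,hi,box=None):
    m=cv2.inRange(cv2.cvtColor(im,cv2.COLOR_BGR2HSV),lo,hi)
    if box: k=np.zeros_like(m); x0,y0,x1,y1=box; k[y0:y1,x0:x1]=255; m&=k
    m=cv2.morphologyEx(m,cv2.MORPH_CLOSE,np.ones((7,7)))
    return max(cv2.findContours(m,cv2.RETR_EXTERNAL,cv2.CHAIN_APPROX_NONE)[0],key=cv2.contourArea)
def rect(n,c,z):
    p=ray(n,c.reshape(-1,2),z)[:,:2].astype(np.float32); (x,y),(w,h),a=cv2.minAreaRect(p)
    return np.round([x,y,w,h,a],1)
O=((5,150,60),(17,255,255)); Y=((22,150,50),(35,255,255)); B=((100,150,50),(125,255,255))
E
python3 - <<'E'
from h import *
from scipy.spatial.transform import Rotation as Ro
T={n:arm.get_image(n) for n in("top","scene")}
bx={"top":dict(o=(280,200,330,270),y=(360,160,460,270),b1=(215,205,250,255),b2=(251,205,284,255)),"scene":dict(o=(230,150,285,195),y=(120,140,205,215),b1=(303,165,345,215),b2=(272,160,306,200))}
for n in T:
    for k,(col,z) in dict(o=(O,90),y=(Y,35),b1=(B,90),b2=(B,90)).items():
        print(n,k,rect(n,blob(n,T[n],*col,bx[n][k]),z))
s=arm.read_state(); print(s["position"],Ro.from_quat(s["ee_rot"]).as_matrix().round(3),s["joints"])
E
```

```text
top o [468.4 -47.2  43.8  76.1  85.6]
top y [ 492.6 -343.9   88.   175.    69.7]
top b1 [479.  100.5  43.3  75.2  85.5]
top b2 [473.7  26.8  43.1  75.3  86.3]
scene o [471.7 -43.9  48.2  79.2  86.4]
scene y [ 523.1 -294.3  186.2  128.3   14.3]
scene b1 [482.8 103.6  47.6  78.3  85.1]
scene b2 [477.4  29.4  47.4  78.4  85.8]
[184.4517816  596.81449702 230.62867593] [[ 0.955 -0.295 -0.   ]
 [-0.295 -0.955 -0.001]
 [ 0.     0.001 -1.   ]] [ 1.52962670e+00  3.85290655e-01  7.15996159e-03 -2.46359256e-04
 -1.19398594e+00 -2.58614172e-01]
```

Run:
```python
from h import *
for n,b in(("top",(360,160,460,270)),("scene",(120,140,205,215))):
    im=arm.get_image(n); c=blob(n,im,(20,90,35),(36,255,255),b); q=cv2.boxPoints(cv2.minAreaRect(c)); a=cv2.approxPolyDP(cv2.convexHull(c),5,True).reshape(-1,2)
    print(n,rect(n,c,35),rect(n,c,0),a.tolist(),ray(n,a,35).round(0)[:,:2].tolist())
    if n=="top": print(im[216,409],im[183,400],cv2.cvtColor(im,cv2.COLOR_BGR2HSV)[[216,183,190],[409,400,380]])
```

```text
top [ 506.7 -303.5  159.8  124.3   14.2] [ 508.4 -313.9  165.4  128.7   14.2] [[425, 178], [444, 241], [395, 255], [375, 191]] [[595.0, -345.0], [447.0, -382.0], [417.0, -267.0], [567.0, -226.0]]
[ 60 132 135] [ 72 112 115] [[ 29 142 135]
 [ 28  95 115]
 [ 29 135 125]]
scene [ 523.1 -294.4  190.7  130.5   14.2] [ 494.4 -317.   198.8  136.1   14.2] [[192, 153], [180, 206], [135, 203], [132, 193], [148, 151]] [[419.0, -265.0], [598.0, -211.0], [625.0, -318.0], [598.0, -342.0], [450.0, -380.0]]
```

>>> drive_tool --pt "1 0 0 -40 -4" --pt "1 0 0 -40 -13"

```text
clock: 0.5
position: [185.5, 599.4, 276.7]
ee_rot: [0.999, -0.037, 0.001, -0.005]
contact_force: [-0.2, 0.3, 0.9]
gripper_width: 59.3
grasp_force: 0.0
```

>>> drive_tool --pt "1 331 620 0 0" --pt "1 331 620 0 0" --pt "1 331 620 0 0" --pt "1 331 620 0 0" --pt "1 331 620 0 0" --pt "1 331 620 0 0" --pt "1 331 620 0 0" --pt "1 331 620 0 0" --pt "1 331 620 0 0" --pt "1 331 620 0 0" --pt "1 331 620 0 0" --pt "1 331 620 0 0"

```text
clock: 1.7
position: [424.3, 45.0, 271.8]
ee_rot: [0.999, -0.04, 0.001, -0.0]
contact_force: [0.1, 0.7, -1.3]
gripper_width: -0.1
grasp_force: 0.0
```

>>> drive_tool --pt "1 40 70 0 0" --pt "1 40 70 60 0" --pt "1 40 70 90 0" --pt "1 40 70 130 0" --pt "1 40 70 140 0" --pt "1 40 70 140 0" --pt "1 40 70 140 0"

```text
clock: 2.4
position: [459.8, -25.5, 133.1]
ee_rot: [0.999, -0.039, 0.002, -0.0]
contact_force: [0.0, 0.4, 0.5]
gripper_width: -0.0
grasp_force: 0.0
```

Run:
```python
from h import *
for n in("top","scene"):
    im=arm.get_image(n); cv2.imwrite(f"pics/{n}1.png",im)
    if n=="scene": cv2.imwrite("pics/crop1.png",cv2.resize(im[90:260,180:390],None,fx=3.5,fy=3.5,interpolation=cv2.INTER_CUBIC))
s=arm.read_state(); print(s["position"],s["ee_rot"],s["contact_force"],s["clock"])
p=s["position"]; K,R,t,_=cam("scene"); q=K@(R@p+t); print("TCP px scene",q[:2]/q[2])
```

```text
[459.85574425 -25.33420662 133.5276814 ] [ 9.99220130e-01 -3.94097798e-02  2.37695413e-03 -5.93306435e-04] [-0.19163074  1.40028033  0.15418559] 2.5
TCP px scene [271.53433256 155.39056283]
```

View pics/crop1.png

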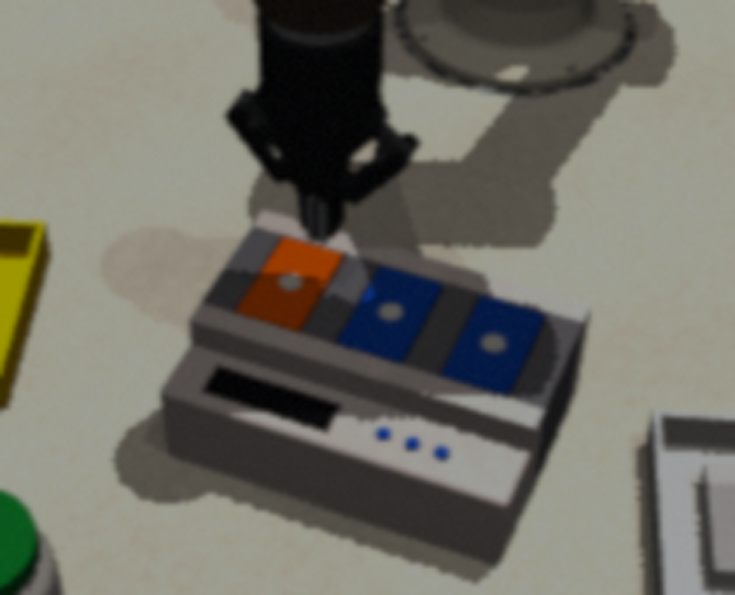

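The closed fingertips show at about (271,158) in the full picture, just behind and right of the orange lid. The console is lower than the deck, so it isn't in the way. I'll move over the lid centre.

>>> drive_tool --pt "1 11.5 19.5 0 0" --pt "1 11.5 19.5 20 0" --pt "1 11.5 19.5 36 0" --pt "1 11.5 19.5 40 0" --pt "1 11.5 19.5 40 0" --pt "1 11.5 19.5 40 0"

```text
clock: 3.1
position: [469.1, -46.1, 92.6]
ee_rot: [0.999, -0.04, 0.001, -0.0]
contact_force: [-0.1, -0.4, -0.7]
gripper_width: 0.0
grasp_force: 0.0
```

Run:
```python
from h import *
im=arm.get_image("scene"); cv2.imwrite("pics/crop2.png",cv2.resize(im[100:240,200:380],None,fx=4,fy=4,interpolation=cv2.INTER_CUBIC))
s=arm.read_state(); print(s["position"],s["contact_force"],s["clock"])
```

```text
[469.06198751 -46.0607741   92.57396053] [-0.48831173 -0.37377053  0.04203906] 3.15
```

View pics/crop2.png

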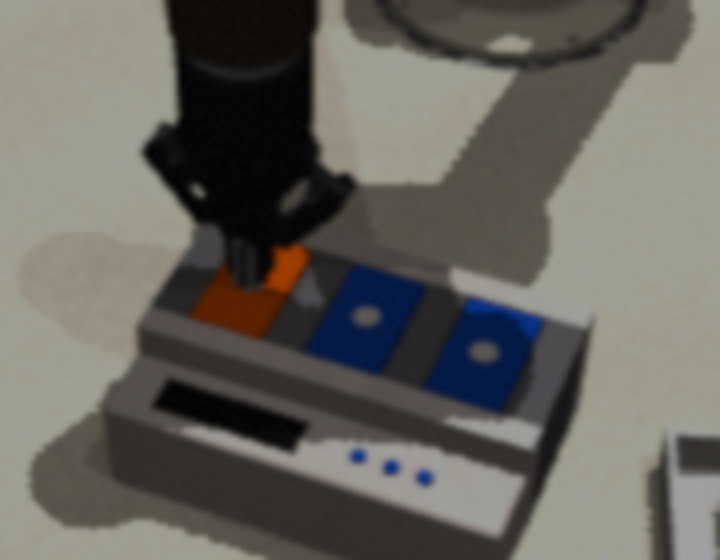

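The fingertips, at about (262,167) in the full picture, are over the middle of the orange lid. Now I push.

>>> drive_tool --pt "1 0 0 3 0" --pt "1 0 0 5 0" --pt "1 0 0 7 0" --pt "1 0 0 9 0" --pt "1 0 0 10 0" --pt "1 0 0 10 0" --pt "1 0 0 10 0"

```text
clock: 3.85
position: [468.4, -46.2, 82.6]
ee_rot: [0.999, -0.04, 0.0, 0.0]
contact_force: [-4.9, 3.7, 15.4]
gripper_width: 0.2
grasp_force: 7.4
```

>>> drive_tool --pt "1 0 0 -30 0" --pt "1 0 0 -75 0" --pt "-1 0 0 -75 0" --pt "-1 0 0 -75 0" --pt "-1 0 0 -75 0" --pt "-1 0 0 -75 0" --pt "-1 0 0 -75 0" --pt "-1 0 0 -75 0" --pt "-1 0 0 -75 0" --pt "-1 0 0 -75 0" --pt "-1 0 0 -75 0" --pt "-1 0 0 -75 0"

```text
clock: 5.05
position: [468.1, -46.4, 156.3]
ee_rot: [0.999, -0.04, 0.0, -0.0]
contact_force: [-1.1, -0.2, -0.2]
gripper_width: 85.6
grasp_force: 0.0
```

Run:
```python
from h import *
im=arm.get_image("scene"); cv2.imwrite("pics/crop3.png",cv2.resize(im[80:240,190:380],None,fx=3.6,fy=3.6,interpolation=cv2.INTER_CUBIC))
print(rect("scene",blob("scene",im,*O,(230,110,300,215)),120))
t=arm.get_image("top"); print(rect("top",blob("top",t,*O,(270,200,345,290)),120))
s=arm.read_state(); print(s["position"],s["contact_force"],s["clock"],s["gripper_width"])
```

```text
[472.3 -43.2  48.7  83.5  85.7]Traceback (most recent call last):
  File "<stdin>", line 4, in <module>
  File "h.py", line 15, in blob
    return max(cv2.findContours(m,cv2.RETR_EXTERNAL,cv2.CHAIN_APPROX_NONE)[0],key=cv2.contourArea)
ValueError: max() iterable argument is empty
```

View pics/crop3.png

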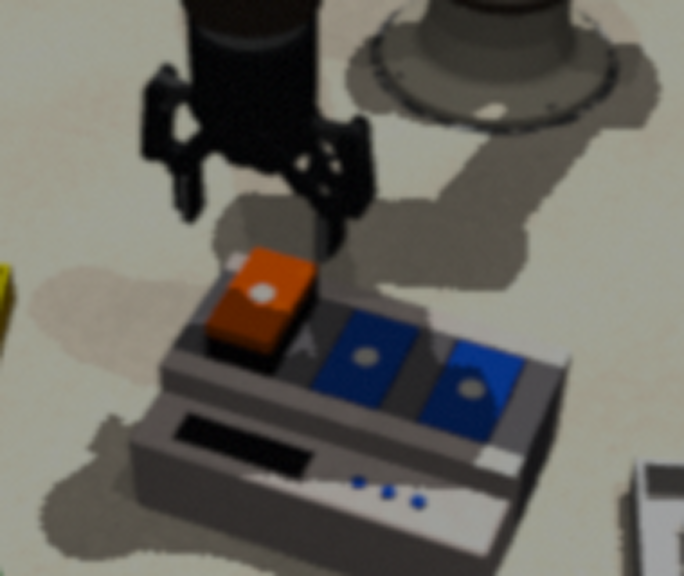

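The cartridge has sprung up, with its lid at about (262,162) in the full picture, and both blue lids are still flush. The open fingers straddle the cartridge, so I'll lower and grip.

>>> drive_tool --pt "-1 2 -0.5 30 0" --pt "-1 2 -0.5 55 0" --pt "-1 2 -0.5 61 0" --pt "-1 2 -0.5 61 0" --pt "1 2 -0.5 61 0" --pt "1 2 -0.5 61 0" --pt "1 2 -0.5 61 0" --pt "1 2 -0.5 61 0" --pt "1 2 -0.5 61 0" --pt "1 2 -0.5 61 0" --pt "1 2 -0.5 61 0" --pt "1 2 -0.5 61 0"

```text
clock: 6.35
position: [470.8, -45.9, 96.3]
ee_rot: [0.999, -0.04, 0.001, -0.0]
contact_force: [-1.8, 0.8, 5.3]
gripper_width: 44.7
grasp_force: 66.1
```

>>> drive_tool --pt "1 0 0 -10 0" --pt "1 0 0 -25 0" --pt "1 0 0 -45 0" --pt "1 0 0 -65 0" --pt "1 0 0 -85 0" --pt "1 0 0 -90 0" --pt "1 0 0 -90 0"

```text
clock: 7.05
position: [470.2, -46.0, 185.8]
ee_rot: [0.999, -0.04, 0.001, -0.0]
contact_force: [-0.6, 0.3, -1.4]
gripper_width: 44.7
grasp_force: 65.5
```

Run:
```python
from h import *
from scipy.spatial.transform import Rotation as Ro
im=arm.get_image("scene"); cv2.imwrite("pics/crop4.png",cv2.resize(im[50:240,110:380],None,fx=2.8,fy=2.8,interpolation=cv2.INTER_CUBIC))
s=arm.read_state(); R=Ro.from_quat(s["ee_rot"]).as_matrix(); print(s["position"],s["contact_force"],s["clock"],s["gripper_width"])
print(R.T@(np.array([507,-303,185])-s["position"]), np.degrees(np.arctan2(R[1,0],R[0,0])))
```

```text
[469.58783995 -46.06063188 184.84056812] [-0.03214197 -0.15990764 -1.60127397] 7.1 44.42007182439194
[ 57.94427884 253.10059725  -0.28679308] -4.610529858096718
```

View pics/crop4.png

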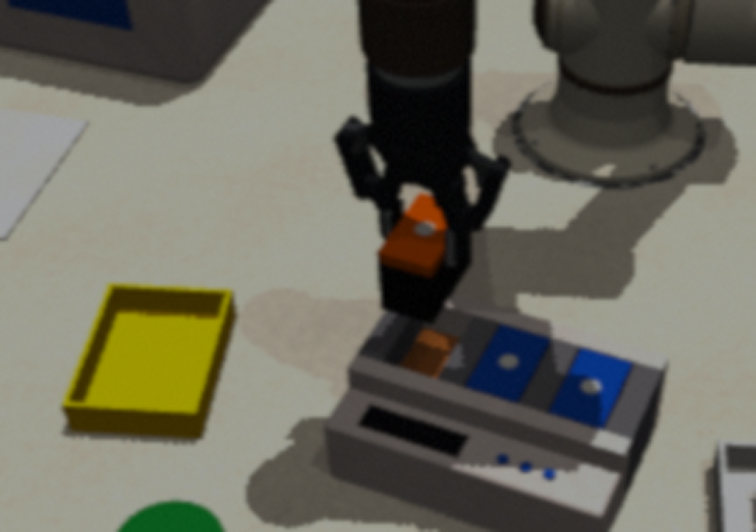

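The cartridge is held upright, clear of the dock, and both blue ones are still in place. The yellow tray's middle is at about (163,178) in the full picture. I'll carry it there and turn it to match the tray.

>>> drive_tool --pt "1 8 30 0 0" --pt "1 16 70 0 -4" --pt "1 26 110 0 -8" --pt "1 35 150 0 -12" --pt "1 45 195 0 -16" --pt "1 52 230 0 -19" --pt "1 58 253 0 -19" --pt "1 58 253 0 -19" --pt "1 58 253 0 -19"

```text
clock: 8.0
position: [506.8, -302.9, 183.3]
ee_rot: [0.992, 0.125, -0.002, -0.001]
contact_force: [0.4, -0.2, -0.5]
gripper_width: 44.8
grasp_force: 65.5
```

>>> drive_tool --pt "1 0 0 35 0" --pt "1 0 0 75 0" --pt "1 0 0 105 0" --pt "1 0 0 120 0" --pt "1 0 0 128 0" --pt "1 0 0 130 0" --pt "1 0 0 130 0"

```text
clock: 8.7
position: [508.2, -302.5, 55.9]
ee_rot: [0.992, 0.126, 0.0, 0.0]
contact_force: [-0.1, 0.5, -0.1]
gripper_width: 44.9
grasp_force: 65.5
```

Run:
```python
from h import *
im=arm.get_image("scene"); cv2.imwrite("pics/crop5.png",cv2.resize(im[50:240,90:300],None,fx=3,fy=3,interpolation=cv2.INTER_CUBIC))
s=arm.read_state(); print(s["position"],s["contact_force"],s["clock"],s["gripper_width"])
```

```text
[ 508.47064908 -302.75849323   56.30477284] [ 0.08943133 -0.63215795 -1.05545278] 8.75 44.812518523283885
```

View pics/crop5.png

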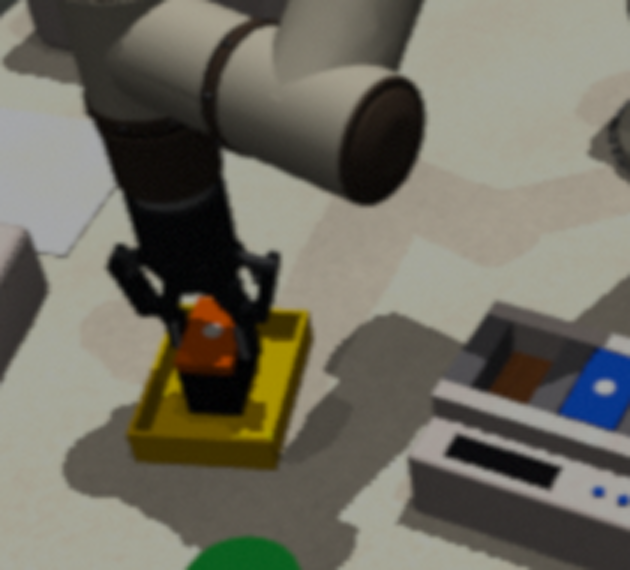

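The cartridge is inside the tray walls, near the middle and aligned with it, with its base at about (163,187) in the full picture and roughly 15 mm above the floor. I'll lower it gently.

>>> drive_tool --pt "1 0 0 6 0" --pt "1 0 0 10 0" --pt "1 0 0 12 0" --pt "1 0 0 13 0" --pt "1 0 0 14 0" --pt "1 0 0 14 0"

```text
clock: 9.35
position: [507.8, -303.0, 41.5]
ee_rot: [0.992, 0.125, 0.0, 0.0]
contact_force: [-0.2, -0.1, -0.2]
gripper_width: 44.9
grasp_force: 65.6
```

>>> drive_tool --pt "1 0 0 0.5 0" --pt "1 0 0 1 0" --pt "1 0 0 1 0"

```text
clock: 9.65
position: [507.8, -303.0, 41.4]
ee_rot: [0.992, 0.126, 0.0, 0.0]
contact_force: [-2.3, 1.7, 5.8]
gripper_width: 45.1
grasp_force: 66.5
```

>>> drive_tool --pt "1 0 0 0.5 0" --pt "1 0 0 1 0" --pt "1 0 0 1 0"

```text
clock: 9.95
position: [507.7, -303.1, 41.4]
ee_rot: [0.992, 0.126, 0.0, 0.0]
contact_force: [-3.3, 3.0, 11.2]
gripper_width: 44.8
grasp_force: 67.0
```

Contact with the floor. I'll release, let the fingers open fully, then retreat.

>>> drive_tool --pt "0.5 0 0 -1 0" --pt "0 0 0 -1 0" --pt "-0.3 0 0 -1 0" --pt "-0.6 0 0 -1 0" --pt "-1 0 0 -1 0" --pt "-1 0 0 -1 0" --pt "-1 0 0 -1 0" --pt "-1 0 0 -10 0" --pt "-1 0 0 -30 0" --pt "-1 0 0 -60 0" --pt "-1 0 0 -100 0" --pt "-1 0 0 -100 0"

```text
clock: 11.15
position: [511.4, -304.5, 146.3]
ee_rot: [0.992, 0.126, 0.006, 0.003]
contact_force: [0.6, -0.3, 0.4]
gripper_width: 85.1
grasp_force: 0.0
```

Run:
```python
from h import *
im=arm.get_image("scene"); cv2.imwrite("pics/crop6.png",cv2.resize(im[80:240,110:360],None,fx=3,fy=3,interpolation=cv2.INTER_CUBIC))
print(rect("scene",blob("scene",im,*O,(130,120,205,200)),65))
s=arm.read_state(); print(s["position"],s["contact_force"],s["clock"],s["gripper_width"])
```

```text
[ 510.5 -300.1   83.4   50.1   15.7]
[ 509.80267519 -303.62519854  143.41562981] [-0.14260756  0.19728923 -0.11443253] 11.2 85.71310132932877
```

View pics/crop6.png

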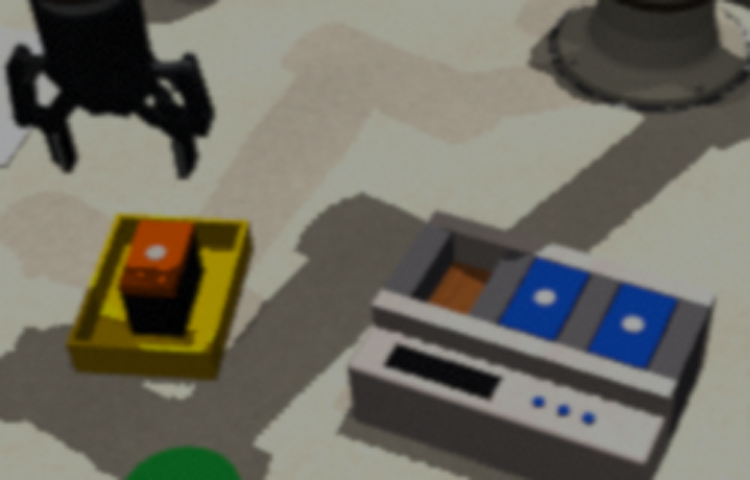

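The cartridge stands upright in the middle of the yellow tray, with its lid at about (162,164) in the full picture. The gripper is clear of it, and both blue lids are flush in the dock.

```bash
python3 -c "
from bench import arm
print(arm.job_done())"
```

```text
the job is handed in; nothing more can be done
None
```

The job is handed in (no verdict came back): the last picture shows the orange-lidded cartridge, sprung up and pulled out, standing upright and released mid-tray in the yellow tray, with both blue-lidded cartridges still flush in the dock.

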